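Open the fragment guard of a cube press

ROBOT

A 6-joint arm with a two-finger parallel gripper is mounted at the origin on the work surface. World frame = base frame: x ahead of the robot, y to its left, z up, the work surface at z = 0. Lengths are in mm, angles in rad, forces in N, time in s.
With the tool pointing down it reaches from about 350 to 925 mm from the base axis. Payload 6.4 kg.
Tool frame: the origin (TCP) lies at the very end of the fingers, on their centre line; the grasp point (between the pads) lies 19 mm behind it (pinch_z is the distance from the TCP to the grasp point, in mm); z points along the fingers, y is the direction in which the jaws open and shut (so a half turn about z gives the same grasp; the last joint's range is limited). The gripper opens to 94 mm and grips with 3 to 60 N. Pads are 16 mm wide; open, the fingers measure 119 mm over their backs; the gripper's body (75 mm by 177 mm) begins 78 mm behind the grasp point.
Start: joints at [-0.174, 0.245, 1.558, -0, 1.339, -0.174], TCP at [650.011, 0.004, 205.455] pointing down, gripper open.
Joint ranges: [-3.13, 3.13], [-1.02, 2.26], [0.13, 2.54], [-0.95, 4.09], [0.21, 2.88], [-2.74, 2.74]. Speed limits (rad/s): [2.57, 2.57, 3.14, 3.14, 3.14, 3.14].

INTERFACE

Orientations are given as a rotation vector (axis times angle).
In Python, from workcell import * gives the robot as it stands.
- The arm moves only by the tool send_rows, never from a script. Its argument "commands" is a list of rows, each a list of 7 numbers: the shift along the world's x, y, z as a fraction of full scale, then the turn, a rotation vector about the world's x, y, z as a fraction of full scale, then the gripper's target within -1 to 1 (fully open at 1, half-way at 0, shut at -1). A call has 1 to 20 rows; each row is the pose to reach, as a shift and turn from the pose commanded when the call began; what a row does not reach only later rows make up. Full scale, the value 1, is 1000 mm for a shift and 60 degrees for a turn. A row lasts 1/12 s, in which the tool goes at most 41.7 mm and 7.16 degrees, less where a joint would pass 70% of its speed; a pose out of reach is approached as far as the arm can. A call with a number of a shift or a turn outside -1 to 1 is refused whole. A call with a gripper value outside its range is refused whole. The fingers move at their own pace and stop on an object; the grip force is fixed at half the most. Time passes only in rows, so rows that repeat a pose let the fingers close. It gives the time, the measured TCP pose, the force and the opening at its end, in the units of the state.
- get_obs(): the state, without advancing time (a new reading comes with each control period).
- capture(name): name is "scene" or "side" or "wrist"; returns (picture, depth): 384x512x3 uint8, blue, green, red; 384x512 float32, mm along the optical axis (not along the pixel's ray), 0 where there is no reading.
- calibration(name): a dict with "intrinsics" (3x3 intrinsics, pixels), "dist_coeffs" ([k1, k2, p1, p2, k3] as OpenCV has them; the pictures are not rectified), "world_from_camera" (4x4, takes a point from camera to world coordinates). Camera axes: x right, y down, z forward; pixel columns grow to the right and rows downward; lengths in mm; the calibration is good to about 2 mm. A picture is of the moment at which its call begins: read the wrist's pose just before it. calibration takes no time and is no camera call; for the wrist camera it gives the pose at the moment of the call.
- job_done(): hands the job in, once; it reports no verdict.
The state is a dict: "clock": time; "qpos": joint angles; "dq": joint speeds; "tau": joint torques, N m; "tcp_pos": TCP position; "tcp_rot": TCP orientation; "wrist_force": force on the tool from outside, world axes, zero at the start; "ft_torque": the same for the moment, N m; "width": finger opening in mm.
Only numpy, scipy, OpenCV 4.12 (cv2) and the standard library are available. Lean on these libraries where they do the work, as an engineer would, in place of code of your own. Each camera call takes 0.05 s, during which the arm holds its last target.

TASK

Open the gate of the fragment guard so that the stone cube on the press can be got at: press the thumb paddle down to lift the latch bar out of its catch, swing the gate gently all the way open against its stop, then let the bar drop back down. Feel for the end of the paddle's travel and do not force it, and leave the stone cubes, the sample tray and the hand tester alone.

Things in the scene. Friction and masses are not known exactly. Their poses are not given: they have to be found in the camera images.
- guard: Open-topped fragment guard bolted down round a small white load frame: aluminium frame, clear panes, 300 wide, 285 deep, 205 mm high. Origin on the bench under the middle of the gate; x points into the guard, y to the hinge side, z up. Gate: 12 mm thick at x = 0, 20 to 205 mm high. On the other front post (y = -140 mm) a steel catch with a lip and a rubber-lined hood holds the nose of the latch bar.
- gate_hinge (a point): Point on the gate's upright hinge axis, 165 mm above the bench, at x = -10, y = +128 mm in the guard's frame. Its axes turn with the gate and agree with the guard's while the gate is shut.
- gate (a joint): Gate angle: 0 shut, 1.6 rad open against its stop. Opens outwards to the robot's side, clockwise from above. Slightly stiff (0.1 N m): stays where left. Latched, it has 0.02 rad of play until the bar's nose is lifted over the catch's lip; the nose is out of the catch from about 0.1 rad on.
- latch (a joint): Lift of the weighted steel latch bar about its pivot on the gate's outer face (165 mm from the hinge axis, 165 mm above the bench): 0 down on its rest, positive nose up; falls back by itself. Its nose meets the catch 103 mm beyond the pivot. The catch is screwed on at a different height on each guard: the nose clears its lip at 0.05 to 0.31 rad and meets the rubber of the hood 0.01 to 0.03 rad later.
- paddle: Thumb paddle on the bar's tail, hinge side of the pivot, in front of the gate: steel plate 46 x 46 x 4 mm with 9 mm upturned rims (4 mm thick) along its edge next to the gate and its outer edge, 38 mm free between them. A closed fingertip between the rims can press it and draw the gate along. Origin mid top face of the plate; at rest z up, y along the bar to the hinge.
- paddle_top (a point): Middle of the paddle's top face: 172 mm above the bench with the bar down, at x = -41, y = +23 mm in the guard's frame while shut; axes as paddle. Pressing lifts the bar (1 to 4 N). It sinks 3 to 19 mm, different on each guard, before the nose clears the lip, 1 to 2 mm more to the rubber, then the force climbs about 13 N per mm. Over 15 N bends the paddle.
- specimen: Stone cube of 50 mm on the press inside the guard. Origin under its middle. To be left alone.
- spare_cube: Stone cube of 50 mm on the bench beside the guard on the catch side. Origin under its middle. To be left alone.
- tray: White plastic tray 150 x 200 x 45 mm holding four stone cubes of 50 mm, on the bench beside the guard on the hinge side. Origin under its middle. To be left alone.
- tester: Grey hand-held tester lying on the bench beside the guard on the catch side, 100 x 50 x 32 mm with a steel probe 45 mm long on its x end. Origin under its middle. To be left alone.

How it is judged:
By the outcome, as a careful person would: the job done as asked, in the order asked, and still so for the second after the job is handed in, with the robot touching nothing.
It also fails if it takes over 48 s, if anything falls off the work surface, if the arm or the gripper's body presses on something with over 40 N, if the wrist force passes 120 N, or if a joint passes its speed limit or range.

## Working session

There is one attempt and no reset: what is moved stays moved. The work goes in short steps, Python scripts to look and compute and a tool call to move; the robot and the scene stay as the last step left them, time stands still between calls to the robot, and variables do not carry over. Pictures are saved under pics/ and viewed, and the job is handed in when it is done.

Besides the shell and the picture viewer there is one more tool, called after ">>>" as name([rows], argument=value, ...), one row to a line, values as JSON. send_rows: Moves the arm, as the interface text tells. Its arguments: {"type":"object","properties":{"commands":{"type":"array"}},"required":["commands"]}

```bash
mkdir -p pics; ls
python3 - <<'E'
from workcell import *
import cv2, numpy as np
print(get_obs())
for n in ("scene","side","wrist"):
    c=calibration(n); p,d=capture(n); cv2.imwrite(f"pics/{n}0.png",p); np.savez(f"{n}0.npz",p=p,d=d,**{k:np.array(v) for k,v in c.items()})
    print(n,np.round(c["world_from_camera"],3).tolist(),np.array(c["intrinsics"]).tolist(),c["dist_coeffs"])
E
```

```text
pics
{'clock': 0.0, 'qpos': array([-1.74091601e-01,  2.45784491e-01,  1.55899413e+00,  4.77676017e-06,
        1.33868964e+00, -1.74113942e-01]), 'dq': array([-8.98652160e-04,  9.06993673e-04,  3.01752942e-03,  3.96537130e-05,
        2.10692853e-03,  4.21295989e-04]), 'tau': array([ 8.38778797e-04, -4.15839279e+01, -3.14599335e+01,  6.84806099e-02,
        3.33599187e-02, -1.41738678e-04]), 'tcp_pos': array([6.49407848e+02, 1.16835035e-01, 2.04374969e+02]), 'tcp_rot': array([-2.22032961e+00, -2.22037676e+00,  1.68410557e-03]), 'wrist_force': array([ 0.00611117, -0.39189477, -0.363966  ]), 'ft_torque': array([-0.00665647, -0.01843696,  0.0057598 ]), 'width': 93.84112053948934}
scene [[0.763, 0.454, -0.461, 964.7], [0.647, -0.552, 0.527, -410.188], [-0.015, -0.7, -0.714, 726.423], [0.0, 0.0, 0.0, 1.0]] [[368.58823062133587, 0.0, 257.0274565616753], [0.0, 368.58823062133587, 191.718586336355], [0.0, 0.0, 1.0]] [-0.10921596  0.          0.          0.          0.        ]
side [[0.936, -0.222, 0.274, 255.41], [-0.352, -0.611, 0.709, -835.553], [0.01, -0.76, -0.65, 920.646], [0.0, 0.0, 0.0, 1.0]] [[410.1098388807046, 0.0, 255.96306304511765], [0.0, 410.1098388807046, 184.64771685381876], [0.0, 0.0, 1.0]] [-0.14034568  0.          0.          0.          0.        ]
wrist [[1.0, 0.001, -0.002, 649.487], [0.001, -0.964, -0.266, 77.121], [-0.002, 0.266, -0.964, 384.11], [0.0, 0.0, 0.0, 1.0]] [[345.69105805587, 0.0, 257.71584291282664], [0.0, 345.69105805587, 194.75786976278442], [0.0, 0.0, 1.0]] [-0.07154242  0.          0.          0.          0.        ]
```

View pics/scene0.png

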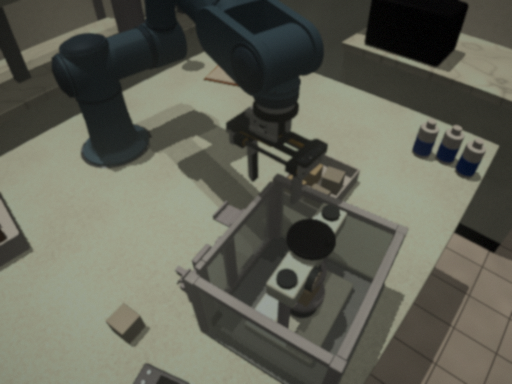

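View pics/side0.png

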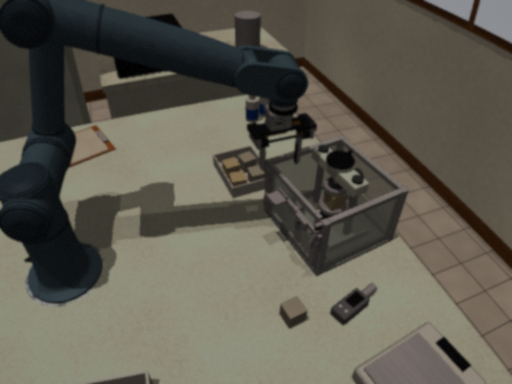

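View pics/wrist0.png

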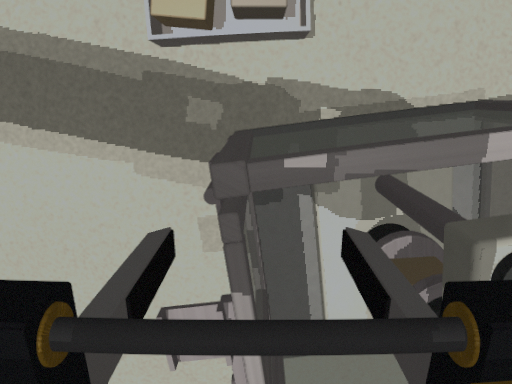

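The first pictures show the guard ahead of the arm, gate facing the robot, with its hinge post near wrist pixel (230,165) and the paddle near (195,335). In the scene view the catch is near (190,272). Next I measure from depth.

```bash
cat > h.py <<'E'
import numpy as np, cv2
def cloud(f):
    z=np.load(f); d=z['d']; v,u=np.mgrid[0:384,0:512]
    pts=np.stack([u,v],-1).reshape(-1,1,2).astype(np.float64)
    n=cv2.undistortPoints(pts,z['intrinsics'],z['dist_coeffs']).reshape(384,512,2)
    P=np.concatenate([n*d[...,None],d[...,None]],-1)
    T=z['world_from_camera']; W=P@T[:3,:3].T+T[:3,3]; W[d==0]=np.nan
    return W,z['p'],d
E
python3 - <<'E'
from h import *
for f in("scene0","side0","wrist0"):
    W,p,d=cloud(f+".npz")
    m=(W[...,2]>192)&(W[...,2]<215)&(W[...,0]>500)&(W[...,1]<150)
    q=p.copy(); q=cv2.convertScaleAbs(q,alpha=1.8); q[m]=(0,0,255)
    m2=(W[...,2]>160)&(W[...,2]<180)&(W[...,0]>500); q[m2]=(0,255,0)
    cv2.imwrite(f"pics/{f}_m.png",cv2.resize(q,(800,600)))
    print(f,m.sum(),np.nanpercentile(W[m],[1,50,99],axis=0).round())
    t=(W[...,0]>450)&(W[...,0]<1000)&(abs(W[...,1])<250); print(np.isnan(W[...,0]).mean())
E
```

```text
scene0 6639 [[ 632. -250.  193.]
 [ 818. -160.  205.]
 [ 935.   70.  212.]]
0.004053751627604167
side0 2417 [[ 624. -252.  192.]
 [ 768. -139.  204.]
 [ 930.   67.  214.]]
0.003931681315104167
wrist0 15001 [[602. -94. 193.]
 [686.  41. 205.]
 [785.  62. 214.]]
0.0037384033203125
```

View pics/scene0_m.png

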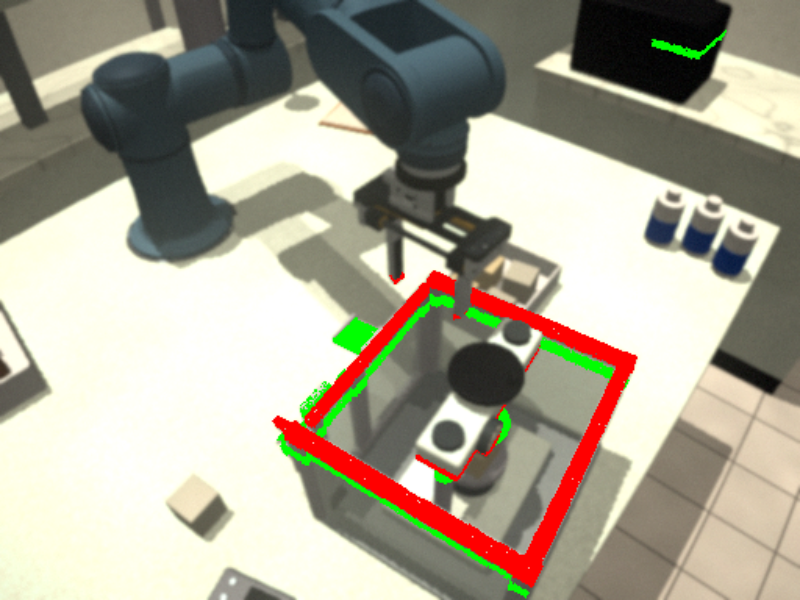

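View pics/side0_m.png

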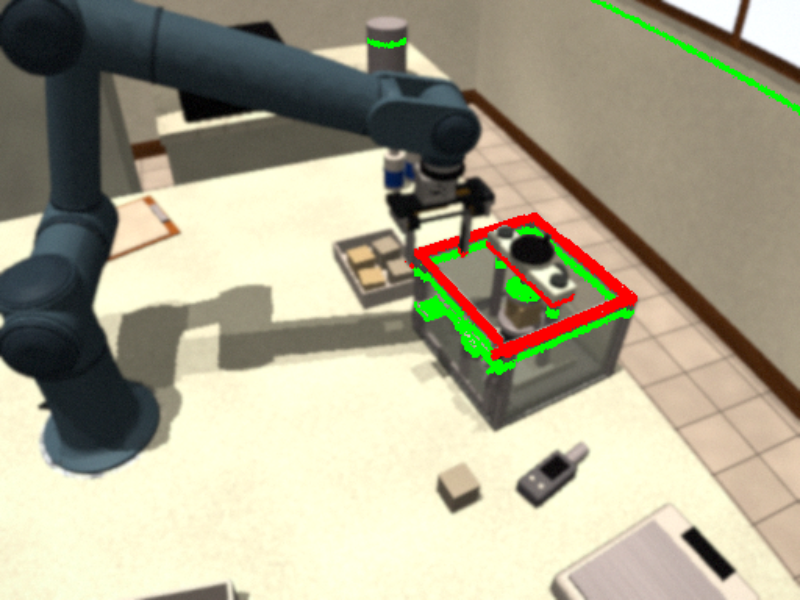

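View pics/wrist0_m.png

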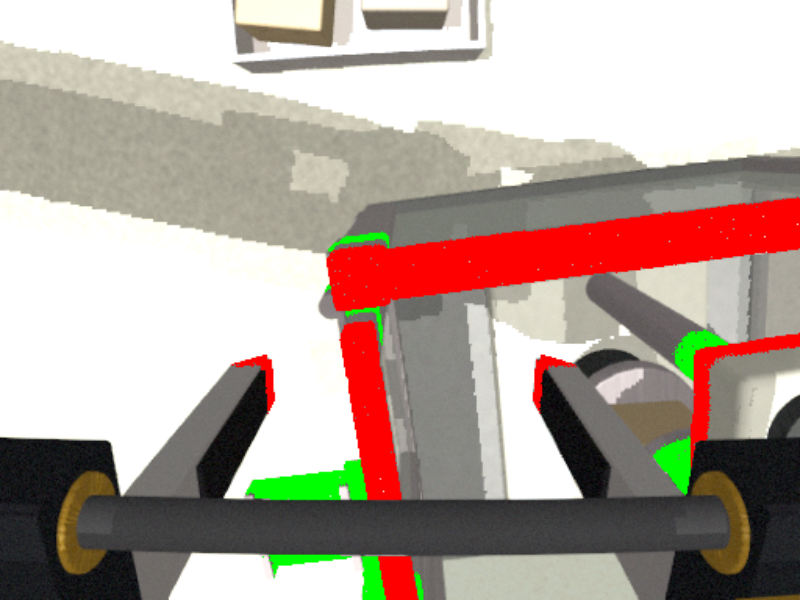

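Depth shows the guard's top frame (red, z about 205) and the paddle plate (green, scene-view pixel (355,335) after scaling). Next I fit the guard pose and the paddle plate.

Run:
```python
from h import *
from scipy.optimize import least_squares
for f in("scene0","side0","wrist0"):
    W,p,d=cloud(f+".npz"); P=W.reshape(-1,3)
    top=P[(P[:,2]>200)&(P[:,2]<209)&(P[:,0]>600)&(P[:,0]<960)&(P[:,1]<75)&(P[:,1]>-270)]
    if f!="wrist0":
        r=cv2.minAreaRect(top[:,:2].astype(np.float32)); print(f,"rect",r,"z",np.median(top[:,2]),cv2.boxPoints(r).round(1).tolist())
    else:
        # gate bar / hinge-side bar lines
        pass
    # press top height
    ins=P[(P[:,0]>680)&(P[:,0]<880)&(P[:,1]>-200)&(P[:,1]<20)]
    print("press zmax",np.nanpercentile(ins[:,2],[95,99,99.9]))
    pl=P[(P[:,2]>163)&(P[:,2]<177)&(P[:,0]>540)&(P[:,0]<640)&(P[:,1]>-130)&(P[:,1]<20)]
    if len(pl)>20: print(f,"paddle",len(pl),np.percentile(pl,[2,50,98],axis=0).round(1).tolist(),cv2.minAreaRect(pl[:,:2].astype(np.float32)))
```

```text
scene0 rect ((767.4710693359375, -88.45840454101562), (310.6902770996094, 300.57427978515625), 7.5456318855285645) z 205.0926540393425 [[593.7000122070312, 40.099998474121094], [633.2000122070312, -257.79998779296875], [941.2000122070312, -217.0], [901.7000122070312, 80.9000015258789]]
press zmax [488.99281309 504.77664928 512.2418164 ]
scene0 paddle 374 [[584.4, -109.6, 166.3], [604.0, -85.8, 172.5], [639.5, 1.9, 176.2]] ((610.9138793945312, -47.304412841796875), (134.79888916015625, 49.68815231323242), 81.4477767944336)
side0 rect ((770.9364013671875, -89.22418212890625), (305.0510559082031, 302.06103515625), 6.809206962585449) z 204.37042370380766 [[601.5999755859375, 42.70000076293945], [637.4000244140625, -257.29998779296875], [940.2999877929688, -221.10000610351562], [904.5, 78.80000305175781]]
press zmax [339.46954537 344.85854499 397.87125866]
side0 paddle 321 [[579.0, -125.0, 163.6], [617.1, -81.9, 171.2], [639.2, 17.7, 175.9]] ((610.0844116210938, -53.91014099121094), (147.6680450439453, 62.817596435546875), 85.66333770751953)
press zmax [307.19241066 323.86794309 326.60645927]
wrist0 paddle 1719 [[583.0, -126.8, 167.2], [612.2, -69.1, 171.9], [638.7, 16.2, 175.9]] ((609.5299682617188, -55.795249938964844), (148.1925506591797, 60.43648147583008), 89.8244857788086)
```

Run:
```python
from h import *
def line(pts):
    vx,vy,x0,y0=cv2.fitLine(pts.astype(np.float32),cv2.DIST_HUBER,0,.01,.01).ravel(); return np.degrees(np.arctan2(vy,vx)),x0,y0
for f in("scene0","side0","wrist0"):
    W,p,d=cloud(f+".npz"); P=W.reshape(-1,3); P=P[~np.isnan(P[:,0])]
    a=np.radians(7.1); R=np.array([[np.cos(a),-np.sin(a)],[np.sin(a),np.cos(a)]])
    G=P[:,:2]@R  # guard-axes coords
    t=(P[:,2]>200)&(P[:,2]<209)
    # hinge-side bar, catch-side bar
    c=np.array([770,-89])@R
    g=G-c
    for nm,m in (("hinge",(abs(g[:,1]-143)<14)&(g[:,0]>-110)&(g[:,0]<110)),("catch",(abs(g[:,1]+143)<14)&(abs(g[:,0])<110)),("back",(abs(g[:,0]-140)<25)&(abs(g[:,1])<110)),("gate",(abs(g[:,0]+135)<25)&(abs(g[:,1])<120))):
        mm=m&t
        if mm.sum()<60: continue
        l=line(P[mm][:,:2]); k=1 if nm in("hinge","catch") else 0
        print(f,nm,mm.sum(),np.round(l,2),"perp extents",np.percentile(g[mm][:,k],[3,50,97]).round(1))
    m=(P[:,2]>169)&(P[:,2]<176)&(g[:,0]<-150)&(g[:,0]>-230)&(g[:,1]>-20)&(g[:,1]<60)
    print(f,"paddle",m.sum(),np.percentile(np.c_[g[m],P[m][:,2]],[2,50,98],axis=0).round(1).tolist(), "c",c.round(1))
```

```text
scene0 hinge 784 [  7.7  766.25  50.39] perp extents [132.4 138.8 148.8]
scene0 catch 1570 [   7.39  794.11 -226.85] perp extents [-147.  -139.7 -131.2]
scene0 back 1280 [-82.36 912.92 -82.67] perp extents [134.6 142.5 150.5]
scene0 gate 769 [ -82.53  652.27 -113.89] perp extents [-126.8 -119.9 -115. ]
scene0 paddle 314 [[-182.7, 0.6, 170.6], [-167.0, 22.1, 172.5], [-150.7, 46.1, 175.0]] c [ 753.1 -183.5]
side0 hinge 241 [  7.67 751.91  49.72] perp extents [132.2 139.9 149.3]
side0 catch 423 [   7.58  781.61 -229.33] perp extents [-148.4 -140.6 -131.7]
side0 back 307 [-81.79 907.98 -80.92] perp extents [131.  137.9 149.4]
side0 gate 320 [ -82.28  645.35 -113.66] perp extents [-132.  -126.8 -119.2]
side0 paddle 153 [[-189.4, -0.2, 169.3], [-167.4, 20.2, 171.8], [-151.0, 45.1, 175.0]] c [ 753.1 -183.5]
wrist0 hinge 8172 [  7.47 713.35  47.11] perp extents [134.1 142.1 149.4]
wrist0 gate 2822 [-82.05 638.97 -30.34] perp extents [-129.3 -122.8 -117.1]
wrist0 paddle 956 [[-183.9, 0.8, 169.4], [-167.1, 40.5, 172.2], [-150.7, 46.8, 174.8]] c [ 753.1 -183.5]
```

Run:
```python
from h import *
for f in("scene0","side0","wrist0"):
    W,p,d=cloud(f+".npz"); P=W.reshape(-1,3); P=P[~np.isnan(P[:,0])]
    a=np.radians(7.6); R=np.array([[np.cos(a),-np.sin(a)],[np.sin(a),np.cos(a)]])
    g=P[:,:2]@R
    m=(P[:,2]>168)&(P[:,2]<186)&(g[:,0]<616)&(g[:,0]>550)&(g[:,1]>-200)&(g[:,1]<-120)
    h=P[:,2]
    pl=m&(h<175); rim=m&(h>178)
    print(f,pl.sum(),rim.sum(),"plate",np.percentile(g[pl],[1,50,99],axis=0).round(1).tolist(),np.median(h[pl]))
    print(" rim x hist",np.histogram(g[rim][:,0],bins=np.arange(552,620,4)))
```

```text
scene0 327 92 plate [[568.9, -188.2], [585.5, -166.6], [602.9, -142.2]] 172.51914915708255
 rim x hist (array([ 0,  0,  0, 19, 33,  0,  0,  0,  0,  0,  0,  0,  0,  4, 35,  1]), array([552, 556, 560, 564, 568, 572, 576, 580, 584, 588, 592, 596, 600,
       604, 608, 612, 616]))
side0 193 47 plate [[561.8, -196.7], [588.7, -169.0], [615.1, -142.7]] 171.59142938114837
 rim x hist (array([ 0,  0, 15, 10,  0,  0,  0,  0,  0,  0,  0,  0,  3, 17,  2,  0]), array([552, 556, 560, 564, 568, 572, 576, 580, 584, 588, 592, 596, 600,
       604, 608, 612, 616]))
wrist0 1355 292 plate [[567.2, -198.8], [592.0, -148.3], [615.7, -141.7]] 172.01161851587202
 rim x hist (array([  0,   0,   0,  78,  70,   0,   0,   0,   0,   0,   0,   0,   0,
        15, 129,   0]), array([552, 556, 560, 564, 568, 572, 576, 580, 584, 588, 592, 596, 600,
       604, 608, 612, 616]))
```

The paddle's middle is at world (605, -86, 172) and the hinge axis at (622, 22.5). Yaw is 7.6°. The rim spacing (about 42 mm centre to centre) and plate height 172 agree with the given sizes. I'll check the height of the press, then move up, close the gripper and go over the paddle.

Run:
```python
from h import *
W,p,d=cloud("scene0.npz"); P=W[195:310,240:345].reshape(-1,3)
P=P[(P[:,2]>208)&(P[:,0]>660)&(P[:,0]<900)&(P[:,1]<60)&(P[:,2]<300)]; print(len(P),np.percentile(P,[1,50,99],axis=0).round())
```

```text
4190 [[ 707. -185.  211.]
 [ 800. -111.  241.]
 [ 835.    6.  269.]]
```

>>> send_rows([
  [0,0,0.03,0,0,0,1],
  [0,0,0.06,0,0,0,1],
  [0,0,0.09,0,0,0,0.3],
  [-0.01,-0.02,0.09,0,0,0,-1],
  [-0.02,-0.04,0.09,0,0,0,-1],
  [-0.03,-0.06,0.09,0,0,0,-1],
  [-0.045,-0.086,0.09,0,0,0,-1],
  [-0.045,-0.086,0.09,0,0,0,-1],
  [-0.045,-0.086,0.09,0,0,0,-1],
  [-0.045,-0.086,0.09,0,0,0,-1],
  [-0.045,-0.086,0.09,0,0,0,-1],
  [-0.045,-0.086,0.09,0,0,0,-1],
])

```text
clock: 1.15
tcp_pos: [605.3, -85.1, 295.3]
tcp_rot: [-2.22, -2.223, 0.0]
wrist_force: [-0.7, -0.1, -1.1]
width: 30.7
```

>>> send_rows([
  [0,0,-0.025,0,0,0,-1],
  [0,0,-0.05,0,0,0,-1],
  [0,0,-0.075,0,0,0,-1],
  [0,0,-0.09,0,0,0,-1],
  [0,0,-0.1,0,0,0,-1],
  [0,0,-0.1,0,0,0,-1],
  [0,0,-0.1,0,0,0,-1],
  [0,0,-0.1,0,0,0,-1],
])

```text
clock: 1.82
tcp_pos: [606.0, -86.0, 197.1]
tcp_rot: [2.219, 2.22, 0.002]
wrist_force: [0.2, 0.0, 0.1]
width: 0.8
```

Run:
```python
from workcell import *
import cv2, numpy as np
for n in ("scene","wrist"):
    c=calibration(n); p,d=capture(n); np.savez(f"{n}1.npz",p=p,d=d,**{k:np.array(v) for k,v in c.items()})
    p=cv2.convertScaleAbs(p,alpha=1.8)
    if n=="scene": p=cv2.resize(p[150:300,150:350],(800,600),interpolation=cv2.INTER_CUBIC)
    cv2.imwrite(f"pics/{n}1.png",p)
o=get_obs(); print(o["tcp_pos"],o["wrist_force"],o["width"])
```

```text
[605.9890295  -86.20285234 197.23308242] [-0.12571902  1.38546917 -0.36291903] 0.31688314870068923
```

View pics/scene1.png

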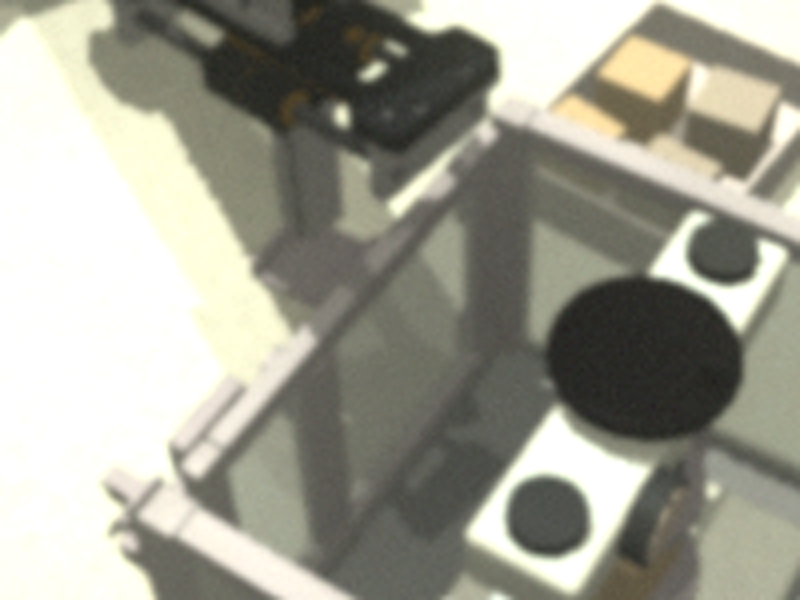

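View pics/wrist1.png

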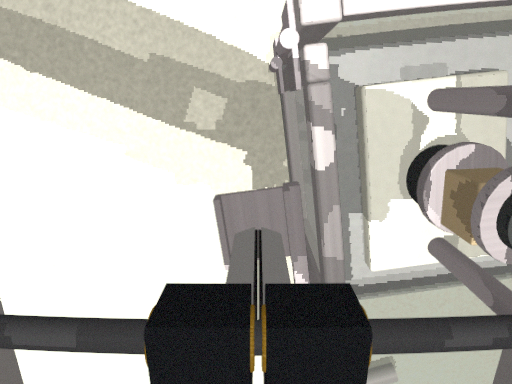

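The closed fingertip (wrist pixel (258,235)) is centred between the paddle's rims (columns 217 and 300). I'll descend gently.

>>> send_rows([
  [0,0,-0.006,0,0,0,-1],
  [0,0,-0.012,0,0,0,-1],
  [0,0,-0.016,0,0,0,-1],
  [0,0,-0.019,0,0,0,-1],
  [0,0,-0.021,0,0,0,-1],
  [0,0,-0.022,0,0,0,-1],
  [0,0,-0.022,0,0,0,-1],
  [0,0,-0.022,0,0,0,-1],
])

```text
clock: 2.58
tcp_pos: [605.1, -86.0, 173.6]
tcp_rot: [2.221, 2.221, 0.0]
wrist_force: [-0.1, 1.1, 0.3]
width: 0.4
```

```bash
cat > s.py <<'E'
from workcell import *
o=get_obs(); print(round(o["clock"],2),o["tcp_pos"].round(2),o["wrist_force"].round(2),o["ft_torque"].round(3),abs(o["dq"]).max().round(4))
E
python3 s.py
```

```text
2.58 [605.09 -86.03 173.56] [-0.08  1.12  0.3 ] [ 0.008 -0.017  0.017] 0.005
```

>>> send_rows([
  [0,0,-0.001,0,0,0,-1],
  [0,0,-0.002,0,0,0,-1],
  [0,0,-0.003,0,0,0,-1],
  [0,0,-0.003,0,0,0,-1],
  [0,0,-0.003,0,0,0,-1],
])

```text
clock: 3.0
tcp_pos: [605.3, -85.9, 170.8]
tcp_rot: [2.221, 2.221, 0.001]
wrist_force: [0.6, 0.9, 2.2]
width: 0.5
```

>>> send_rows([
  [0,0,-0.0005,0,0,0,-1],
  [0,0,-0.001,0,0,0,-1],
  [0,0,-0.001,0,0,0,-1],
  [0,0,-0.001,0,0,0,-1],
])

```text
clock: 3.33
tcp_pos: [605.2, -85.9, 169.5]
tcp_rot: [2.221, 2.221, 0.001]
wrist_force: [0.6, 1.3, 1.6]
width: 0.5
```

>>> send_rows([
  [0,0,-0.0005,0,0,0,-1],
  [0,0,-0.0005,0,0,0,-1],
  [0,0,-0.0005,0,0,0,-1],
])

```text
clock: 3.58
tcp_pos: [605.1, -85.9, 169.0]
tcp_rot: [2.221, 2.221, 0.0]
wrist_force: [0.4, 1.8, 2.4]
width: 0.5
```

>>> send_rows([
  [0,0,-0.0005,0,0,0,-1],
  [0,0,-0.0005,0,0,0,-1],
  [0,0,-0.0005,0,0,0,-1],
])

```text
clock: 3.83
tcp_pos: [605.0, -86.0, 168.4]
tcp_rot: [2.221, 2.221, 0.0]
wrist_force: [0.7, 1.8, 1.8]
width: 0.5
```

>>> send_rows([
  [0,0,-0.0005,0,0,0,-1],
  [0,0,-0.0005,0,0,0,-1],
  [0,0,-0.0005,0,0,0,-1],
])

```text
clock: 4.08
tcp_pos: [605.0, -86.0, 167.9]
tcp_rot: [-2.221, -2.222, 0.0]
wrist_force: [0.1, 1.1, 1.9]
width: 0.6
```

>>> send_rows([
  [0,0,-0.0005,0,0,0,-1],
  [0,0,-0.0005,0,0,0,-1],
  [0,0,-0.0005,0,0,0,-1],
])

```text
clock: 4.33
tcp_pos: [605.0, -86.0, 167.4]
tcp_rot: [-2.221, -2.221, 0.0]
wrist_force: [0.6, 2.6, 1.7]
width: 0.5
```

>>> send_rows([
  [0,0,-0.0005,0,0,0,-1],
  [0,0,-0.0005,0,0,0,-1],
  [0,0,-0.0005,0,0,0,-1],
])

```text
clock: 4.58
tcp_pos: [605.0, -86.0, 166.9]
tcp_rot: [-2.221, -2.221, 0.0]
wrist_force: [1.4, 1.7, 0.9]
width: 0.1
```

>>> send_rows([
  [0,0,-0.0005,0,0,0,-1],
  [0,0,-0.0005,0,0,0,-1],
  [0,0,-0.0005,0,0,0,-1],
])

```text
clock: 4.83
tcp_pos: [605.0, -86.0, 166.4]
tcp_rot: [-2.221, -2.221, 0.0]
wrist_force: [0.3, 1.8, 1.1]
width: 0.6
```

>>> send_rows([
  [0,0,-0.0005,0,0,0,-1],
  [0,0,-0.0005,0,0,0,-1],
  [0,0,-0.0005,0,0,0,-1],
])

```text
clock: 5.08
tcp_pos: [605.0, -86.0, 165.9]
tcp_rot: [-2.221, -2.221, 0.0]
wrist_force: [1.2, 1.3, 2.5]
width: 0.6
```

>>> send_rows([
  [0,0,-0.0005,0,0,0,-1],
  [0,0,-0.0005,0,0,0,-1],
  [0,0,-0.0005,0,0,0,-1],
])

```text
clock: 5.33
tcp_pos: [605.0, -86.0, 165.4]
tcp_rot: [-2.221, -2.221, 0.0]
wrist_force: [-0.2, 1.6, 1.4]
width: 0.8
```

>>> send_rows([
  [0,0,-0.0005,0,0,0,-1],
  [0,0,-0.0005,0,0,0,-1],
  [0,0,-0.0005,0,0,0,-1],
])

```text
clock: 5.58
tcp_pos: [605.0, -86.0, 164.9]
tcp_rot: [-2.221, -2.221, 0.0]
wrist_force: [1.2, 1.7, 1.0]
width: 0.5
```

>>> send_rows([
  [0,0,-0.0005,0,0,0,-1],
  [0,0,-0.0005,0,0,0,-1],
  [0,0,-0.0005,0,0,0,-1],
])

```text
clock: 5.83
tcp_pos: [605.0, -86.0, 164.4]
tcp_rot: [-2.221, -2.221, 0.0]
wrist_force: [2.0, 2.4, 2.3]
width: 0.6
```

>>> send_rows([
  [0,0,-0.0005,0,0,0,-1],
  [0,0,-0.0005,0,0,0,-1],
  [0,0,-0.0005,0,0,0,-1],
])

```text
clock: 6.08
tcp_pos: [605.0, -86.0, 163.9]
tcp_rot: [-2.221, -2.221, 0.0]
wrist_force: [1.1, 1.9, 1.4]
width: 0.6
```

>>> send_rows([
  [0,0,-0.0005,0,0,0,-1],
  [0,0,-0.0005,0,0,0,-1],
  [0,0,-0.0005,0,0,0,-1],
])

```text
clock: 6.33
tcp_pos: [605.0, -86.0, 163.6]
tcp_rot: [2.221, 2.221, -0.0]
wrist_force: [0.2, 1.3, 3.0]
width: 0.4
```

>>> send_rows([
  [0,0,-0.0005,0,0,0,-1],
  [0,0,-0.0005,0,0,0,-1],
  [0,0,-0.0005,0,0,0,-1],
])

```text
clock: 6.58
tcp_pos: [605.1, -86.0, 163.3]
tcp_rot: [2.221, 2.221, 0.0]
wrist_force: [-0.8, 2.4, 5.7]
width: 0.7
```

>>> send_rows([
  [0,0,-0.0003,0,0,0,-1],
  [0,0,-0.0003,0,0,0,-1],
  [0,0,-0.0003,0,0,0,-1],
  [0,0,-0.0003,0,0,0,-1],
])

```text
clock: 6.92
tcp_pos: [605.1, -86.0, 163.2]
tcp_rot: [2.221, 2.221, 0.0]
wrist_force: [-0.2, 2.2, 6.2]
width: 0.3
```

The end of travel is felt at z about 163.5, and force climbs from about 2 to 6 N. I'll back off slightly into the free window and work out the arc.

>>> send_rows([
  [0,0,0.0006,0,0,0,-1],
  [0,0,0.0006,0,0,0,-1],
  [0,0,0.0006,0,0,0,-1],
])

```text
clock: 7.17
tcp_pos: [605.1, -86.0, 163.3]
tcp_rot: [2.221, 2.221, 0.0]
wrist_force: [-0.5, 2.6, 3.9]
width: 0.6
```

```bash
python3 s.py
python3 - <<'E'
import numpy as np
r0=np.array([-16.8,-108.5])
def rot(t): c,s=np.cos(t),np.sin(t); return np.array([[c,s],[-s,c]])@r0-r0
for a,b,n in((0,.2,10),(.2,.6,16),(.6,1.1,20),(1.1,1.6,20),(1.6,1.8,10)):
    t=np.linspace(a,b,n+1)[1:]; print(a,b,[(rot(x)-rot(a)).round(1).tolist() for x in t])
E
```

```text
7.17 [605.07 -85.99 163.33] [-0.49  2.55  3.93] [ 0.355  0.101 -0.011] 0.0019
0 0.2 [[-2.2, 0.4], [-4.3, 0.8], [-6.5, 1.2], [-8.6, 1.7], [-10.7, 2.2], [-12.9, 2.8], [-15.0, 3.4], [-17.1, 4.1], [-19.2, 4.8], [-21.2, 5.5]]
0.2 0.6 [[-2.6, 1.0], [-5.1, 2.0], [-7.6, 3.1], [-10.1, 4.3], [-12.5, 5.5], [-15.0, 6.8], [-17.4, 8.2], [-19.7, 9.6], [-22.0, 11.1], [-24.3, 12.6], [-26.5, 14.2], [-28.7, 15.8], [-30.9, 17.5], [-33.0, 19.3], [-35.1, 21.1], [-37.1, 22.9]]
0.6 1.1 [[-2.0, 1.9], [-3.9, 3.9], [-5.8, 5.9], [-7.6, 7.9], [-9.4, 10.0], [-11.1, 12.1], [-12.8, 14.3], [-14.4, 16.5], [-16.0, 18.8], [-17.5, 21.1], [-18.9, 23.4], [-20.3, 25.8], [-21.6, 28.2], [-22.9, 30.6], [-24.1, 33.1], [-25.2, 35.6], [-26.3, 38.1], [-27.3, 40.6], [-28.3, 43.2], [-29.2, 45.8]]
1.1 1.6 [[-0.8, 2.6], [-1.6, 5.3], [-2.3, 7.9], [-2.9, 10.6], [-3.5, 13.3], [-3.9, 16.0], [-4.4, 18.7], [-4.7, 21.4], [-5.0, 24.1], [-5.2, 26.9], [-5.4, 29.6], [-5.5, 32.4], [-5.5, 35.1], [-5.4, 37.8], [-5.3, 40.6], [-5.1, 43.3], [-4.8, 46.1], [-4.5, 48.8], [-4.1, 51.5], [-3.6, 54.2]]
1.6 1.8 [[0.4, 2.2], [0.9, 4.3], [1.4, 6.4], [1.9, 8.6], [2.5, 10.7], [3.2, 12.8], [3.8, 14.9], [4.6, 16.9], [5.3, 19.0], [6.1, 21.1]]
```

>>> send_rows([
  [0,0,0.0003,0,0,0,-1],
  [-0.002,0.0004,0.0003,0,0,0,-1],
  [-0.004,0.0007,0.0003,0,0,0,-1],
  [-0.006,0.001,0.0003,0,0,0,-1],
  [-0.0075,0.0014,0.0003,0,0,0,-1],
  [-0.009,0.0017,0.0003,0,0,0,-1],
  [-0.009,0.0017,0.0003,0,0,0,-1],
])

```text
clock: 7.75
tcp_pos: [595.5, -84.5, 163.5]
tcp_rot: [-2.221, -2.221, 0.001]
wrist_force: [0.2, -0.5, 2.6]
width: 0.6
```

```bash
python3 s.py
```

```text
7.75 [595.5  -84.45 163.47] [ 0.23 -0.51  2.63] [-0.153 -0.03   0.015] 0.0069
```

>>> send_rows([
  [-0.002,0.0005,0,0,0,0,-1],
  [-0.004,0.001,0,0,0,0,-1],
  [-0.006,0.0017,0,0,0,0,-1],
  [-0.008,0.0023,0,0,0,0,-1],
  [-0.01,0.003,0,0,0,0,-1],
  [-0.012,0.0037,0,0,0,0,-1],
  [-0.012,0.0037,0,0,0,0,-1],
])

```text
clock: 8.33
tcp_pos: [583.2, -80.3, 163.3]
tcp_rot: [-2.22, -2.221, 0.001]
wrist_force: [-1.0, -0.9, 2.1]
width: 0.9
```

```bash
python3 - <<'E'
from workcell import *
import cv2, numpy as np
for n in ("scene","wrist"):
    p,d=capture(n)
    p=cv2.convertScaleAbs(p,alpha=1.8)
    if n=="scene": p=cv2.resize(p[150:300,150:350],(800,600),interpolation=cv2.INTER_CUBIC)
    cv2.imwrite(f"pics/{n}2.png",p)
E
python3 s.py
```

```text
8.43 [583.39 -80.38 163.25] [-0.97  1.14  1.66] [-0.029  0.189 -0.008] 0.0053
```

View pics/scene2.png

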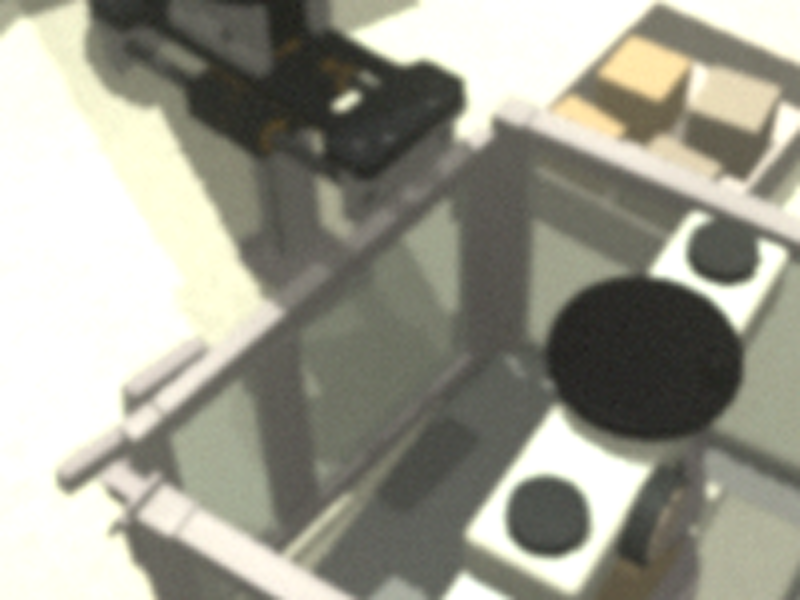

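View pics/wrist2.png

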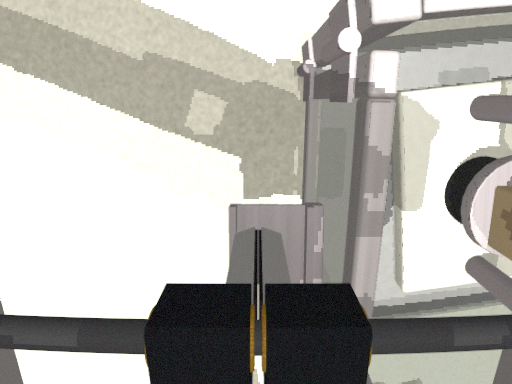

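The bar's nose (scene crop pixel (65,470)) is now outside the catch, and the gate is a little open with the bar held up. I'll continue the swing.

>>> send_rows([
  [-0.0025,0.001,0,0,0,0,-1],
  [-0.005,0.002,0,0,0,0,-1],
  [-0.0075,0.003,0,0,0,0,-1],
  [-0.01,0.0043,0,0,0,0,-1],
  [-0.0125,0.0055,0,0,0,0,-1],
  [-0.015,0.0068,0,0,0,0,-1],
  [-0.0174,0.0082,0,0,0,0,-1],
  [-0.0197,0.0096,0,0,0,0,-1],
  [-0.022,0.0111,0,0,0,0,-1],
  [-0.0243,0.0126,0,0,0,0,-1],
  [-0.0265,0.0142,0,0,0,0,-1],
  [-0.0287,0.0158,0,0,0,0,-1],
  [-0.0309,0.0175,0,0,0,0,-1],
  [-0.033,0.0193,0,0,0,0,-1],
  [-0.035,0.021,0,0,0,0,-1],
  [-0.037,0.023,0,0,0,0,-1],
])

```text
clock: 9.77
tcp_pos: [547.0, -57.5, 163.7]
tcp_rot: [2.221, 2.221, 0.0]
wrist_force: [4.7, 2.8, 1.8]
width: 0.7
```

```bash
python3 s.py
```

```text
9.77 [547.   -57.49 163.66] [4.66 2.84 1.79] [ 0.431 -0.809 -0.135] 0.0645
```

>>> send_rows([
  [0,0,0,0,0,0,-1],
  [0,0,0,0,0,0,-1],
])

```text
clock: 9.93
tcp_pos: [546.1, -57.6, 163.2]
tcp_rot: [-2.22, -2.221, 0.003]
wrist_force: [-0.3, 1.4, 2.6]
width: 0.1
```

```bash
python3 - <<'E'
from workcell import *
import cv2, numpy as np
for n in ("scene","wrist"):
    c=calibration(n);p,d=capture(n); np.savez(f"{n}3.npz",p=p,d=d,**{k:np.array(v) for k,v in c.items()})
    p=cv2.convertScaleAbs(p,alpha=1.8)
    if n=="scene": p=cv2.resize(p[150:300,130:330],(800,600),interpolation=cv2.INTER_CUBIC)
    cv2.imwrite(f"pics/{n}3.png",p)
E
python3 s.py
```

```text
10.03 [546.24 -57.71 163.05] [-0.01  0.71  1.24] [0.151 0.028 0.033] 0.0024
```

View pics/scene3.png

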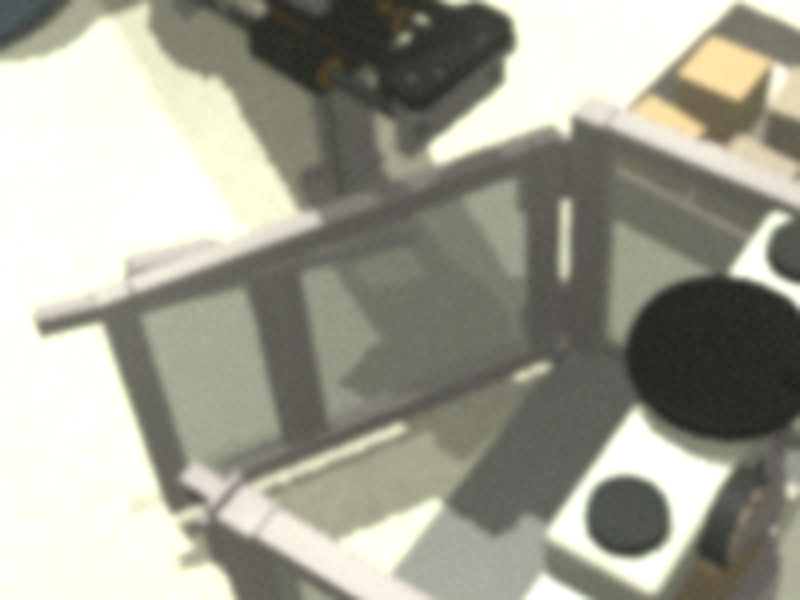

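View pics/wrist3.png

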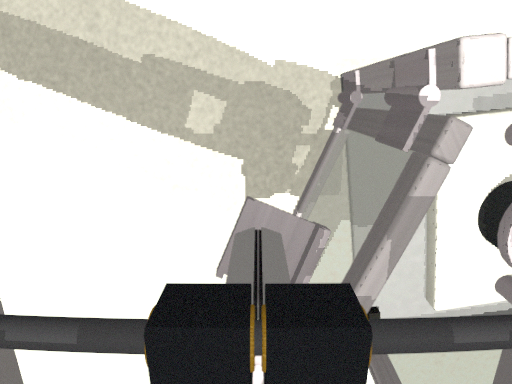

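The transient force was only the motion stopping. The tip still sits between the rims and the gate is about 0.5 rad open. I'll continue.

>>> send_rows([
  [-0.002,0.0019,0,0,0,0,-1],
  [-0.0039,0.0039,0,0,0,0,-1],
  [-0.0058,0.0059,0,0,0,0,-1],
  [-0.0076,0.0079,0,0,0,0,-1],
  [-0.0094,0.01,0,0,0,0,-1],
  [-0.0111,0.0121,0,0,0,0,-1],
  [-0.0128,0.0143,0,0,0,0,-1],
  [-0.0144,0.0165,0,0,0,0,-1],
  [-0.016,0.0188,0,0,0,0,-1],
  [-0.0175,0.0211,0,0,0,0,-1],
  [-0.0189,0.0234,0,0,0,0,-1],
  [-0.0203,0.0258,0,0,0,0,-1],
  [-0.0216,0.0282,0,0,0,0,-1],
  [-0.0229,0.0306,0,0,0,0,-1],
  [-0.0241,0.0331,0,0,0,0,-1],
  [-0.0252,0.0356,0,0,0,0,-1],
  [-0.0263,0.0381,0,0,0,0,-1],
  [-0.0273,0.0406,0,0,0,0,-1],
  [-0.0283,0.0432,0,0,0,0,-1],
  [-0.0292,0.0458,0,0,0,0,-1],
])

```text
clock: 11.7
tcp_pos: [517.7, -11.7, 163.6]
tcp_rot: [2.221, 2.221, -0.0]
wrist_force: [3.8, -0.3, 1.2]
width: 0.5
```

>>> send_rows([
  [0,0,0,0,0,0,-1],
  [0,0,0,0,0,0,-1],
])

```text
clock: 11.87
tcp_pos: [516.7, -11.5, 162.9]
tcp_rot: [-2.219, -2.22, 0.003]
wrist_force: [1.4, -0.0, 1.2]
width: 0.6
```

```bash
python3 - <<'E'
from workcell import *
import cv2, numpy as np
for n in ("scene","wrist"):
    c=calibration(n);p,d=capture(n); np.savez(f"{n}4.npz",p=p,d=d,**{k:np.array(v) for k,v in c.items()})
    p=cv2.convertScaleAbs(p,alpha=1.8)
    if n=="scene": p=cv2.resize(p[120:270,130:330],(800,600),interpolation=cv2.INTER_CUBIC)
    cv2.imwrite(f"pics/{n}4.png",p)
E
python3 s.py
```

```text
11.97 [516.83 -11.61 162.94] [0.56 0.33 0.96] [ 0.133 -0.107  0.051] 0.0037
```

View pics/wrist4.png

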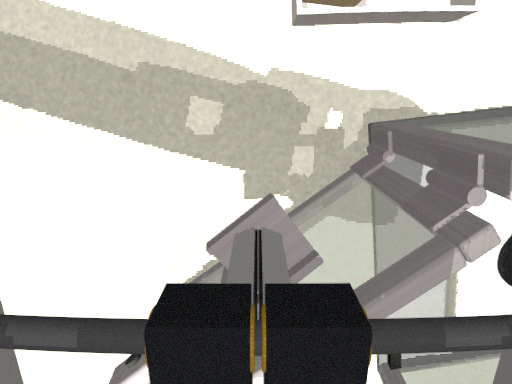

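The tip is still seated near the middle of the paddle (wrist pixel (262,240)), with the gate about 1 rad open. Next segment.

>>> send_rows([
  [-0.0008,0.0026,0,0,0,0,-1],
  [-0.0016,0.0053,0,0,0,0,-1],
  [-0.0023,0.0079,0,0,0,0,-1],
  [-0.0029,0.0106,0,0,0,0,-1],
  [-0.0035,0.0133,0,0,0,0,-1],
  [-0.0039,0.016,0,0,0,0,-1],
  [-0.0044,0.0187,0,0,0,0,-1],
  [-0.0047,0.0214,0,0,0,0,-1],
  [-0.005,0.0241,0,0,0,0,-1],
  [-0.0052,0.0269,0,0,0,0,-1],
  [-0.0054,0.0296,0,0,0,0,-1],
  [-0.0055,0.0324,0,0,0,0,-1],
  [-0.0055,0.0351,0,0,0,0,-1],
  [-0.0054,0.0378,0,0,0,0,-1],
  [-0.0053,0.0406,0,0,0,0,-1],
  [-0.0051,0.0433,0,0,0,0,-1],
  [-0.0048,0.0461,0,0,0,0,-1],
  [-0.0047,0.0475,0,0,0,0,-1],
  [-0.0045,0.0488,0,0,0,0,-1],
  [-0.0045,0.0488,0,0,0,0,-1],
])

```text
clock: 13.63
tcp_pos: [512.8, 37.5, 163.2]
tcp_rot: [-2.22, -2.221, 0.001]
wrist_force: [-0.6, 0.3, 2.9]
width: 0.4
```

```bash
python3 - <<'E'
from workcell import *
import cv2, numpy as np
for n in ("scene","wrist"):
    c=calibration(n);p,d=capture(n); np.savez(f"{n}5.npz",p=p,d=d,**{k:np.array(v) for k,v in c.items()})
    p=cv2.convertScaleAbs(p,alpha=1.8)
    if n=="scene": p=cv2.resize(p[120:270,130:330],(800,600),interpolation=cv2.INTER_CUBIC)
    cv2.imwrite(f"pics/{n}5.png",p)
E
python3 s.py
```

```text
13.73 [512.85  37.4  163.23] [-0.9   0.19  0.87] [0.135 0.086 0.013] 0.0012
```

View pics/wrist5.png

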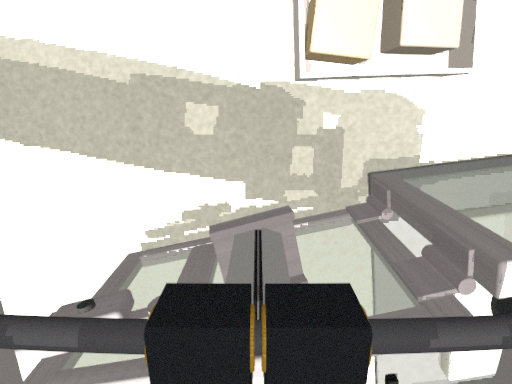

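View pics/scene5.png

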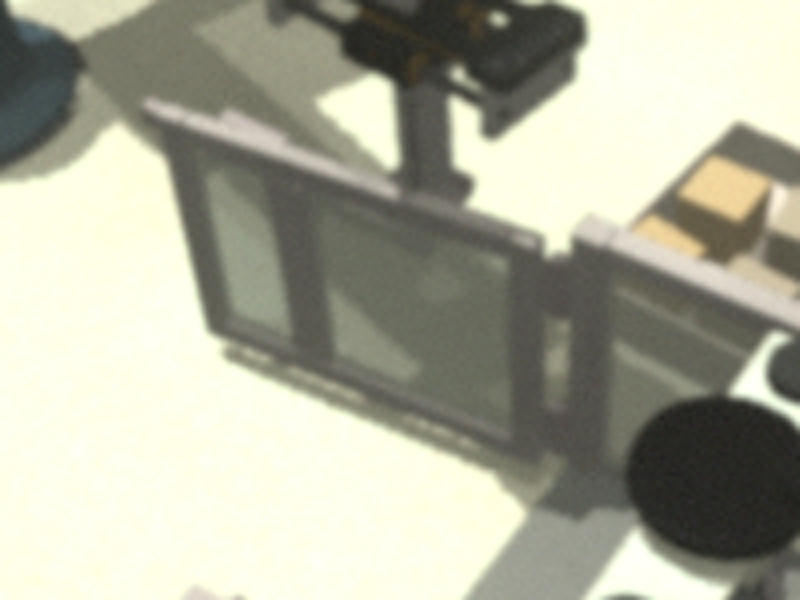

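>>> send_rows([
  [0.0002,0.0013,0,0,0,0,-1],
  [0.0004,0.0027,0,0,0,0,-1],
  [0.0006,0.004,0,0,0,0,-1],
  [0.0009,0.0054,0,0,0,0,-1],
  [0.0011,0.0065,0,0,0,0,-1],
  [0.0014,0.0075,0,0,0,0,-1],
  [0.0016,0.0086,0,0,0,0,-1],
  [0.0018,0.0097,0,0,0,0,-1],
  [0.002,0.0105,0,0,0,0,-1],
  [0.0023,0.0115,0,0,0,0,-1],
  [0.0023,0.0115,0,0,0,0,-1],
])

```text
clock: 14.65
tcp_pos: [515.7, 48.8, 163.6]
tcp_rot: [-2.221, -2.221, -0.001]
wrist_force: [0.1, 0.9, 1.5]
width: 0.4
```

>>> send_rows([
  [0.0003,0.001,0,0,0,0,-1],
  [0.0005,0.002,0,0,0,0,-1],
  [0.0005,0.002,0,0,0,0,-1],
  [0.0005,0.002,0,0,0,0,-1],
])

```text
clock: 14.98
tcp_pos: [516.2, 50.7, 163.6]
tcp_rot: [-2.221, -2.221, -0.001]
wrist_force: [0.3, -0.2, 1.9]
width: 0.6
```

>>> send_rows([
  [0.0001,0.0005,0,0,0,0,-1],
  [0.0003,0.001,0,0,0,0,-1],
  [0.0003,0.001,0,0,0,0,-1],
  [0.0003,0.001,0,0,0,0,-1],
])

```text
clock: 15.32
tcp_pos: [516.4, 51.3, 163.6]
tcp_rot: [2.221, 2.221, -0.0]
wrist_force: [-0.7, -1.7, 2.3]
width: 0.3
```

>>> send_rows([
  [0.0001,0.0005,0,0,0,0,-1],
  [0.0003,0.001,0,0,0,0,-1],
  [0.0003,0.001,0,0,0,0,-1],
  [0.0003,0.001,0,0,0,0,-1],
])

```text
clock: 15.65
tcp_pos: [516.5, 51.6, 163.4]
tcp_rot: [2.221, 2.221, -0.003]
wrist_force: [-2.1, -6.1, 1.6]
width: 0.5
```

The stop is felt: tangential force rises to 6 N with almost no movement. I'll ease off sideways and raise the tip slowly so the bar drops.

>>> send_rows([
  [0,-0.001,0,0,0,0,-1],
  [0,-0.002,0.0,0,0,0,-1],
  [0,-0.0025,0.002,0,0,0,-1],
  [0,-0.003,0.004,0,0,0,-1],
  [0,-0.0035,0.006,0,0,0,-1],
  [0,-0.004,0.008,0,0,0,-1],
  [0,-0.0045,0.01,0,0,0,-1],
  [0,-0.005,0.012,0,0,0,-1],
  [0,-0.005,0.016,0,0,0,-1],
  [0,-0.005,0.02,0,0,0,-1],
  [0,-0.005,0.03,0,0,0,-1],
  [0,-0.005,0.05,0,0,0,-1],
  [0,-0.005,0.075,0,0,0,-1],
  [0,-0.005,0.1,0,0,0,-1],
  [0,-0.005,0.13,0,0,0,-1],
  [0,-0.005,0.14,0,0,0,-1],
  [0,-0.005,0.14,0,0,0,-1],
])

```text
clock: 17.07
tcp_pos: [518.3, 47.3, 307.4]
tcp_rot: [2.217, 2.218, 0.007]
wrist_force: [-0.4, 0.3, 0.9]
width: 0.7
```

```bash
python3 - <<'E'
from workcell import *
from h import *
for n in ("scene","wrist","side"):
    c=calibration(n);p,d=capture(n); np.savez(f"{n}6.npz",p=p,d=d,**{k:np.array(v) for k,v in c.items()})
    p=cv2.convertScaleAbs(p,alpha=1.8)
    if n=="scene": p=cv2.resize(p[120:270,130:330],(800,600),interpolation=cv2.INTER_CUBIC)
    cv2.imwrite(f"pics/{n}6.png",p)
    W,_,_=cloud(f"{n}6.npz"); P=W.reshape(-1,3)
    m=(P[:,2]>200)&(P[:,2]<210)&(P[:,0]>350)&(P[:,0]<608)&(P[:,1]>-40)&(P[:,1]<90)
    if m.sum()>50:
        l=cv2.fitLine(P[m][:,:2].astype(np.float32),cv2.DIST_HUBER,0,.01,.01).ravel(); a=np.degrees(np.arctan2(l[1],l[0])); print(n,m.sum(),"gate line",a, l[2:])
    m=(P[:,2]>155)&(P[:,2]<176)&(P[:,0]>485)&(P[:,0]<545)&(P[:,1]>30)&(P[:,1]<85)
    print(n,"paddle z",m.sum(),np.nanpercentile(P[m],[5,50,95],axis=0).round(1).tolist() if m.any() else 0)
E
python3 s.py
```

```text
scene 500 gate line 6.3509555 [499.52444    -3.4963722]
scene paddle z 171 [[493.3, 37.1, 171.2], [515.1, 49.6, 172.9], [536.4, 62.4, 174.4]]
wrist 2952 gate line 6.1994414 [487.78937     -0.72547096]
wrist paddle z 1571 [[493.1, 31.4, 171.1], [514.8, 45.8, 172.3], [534.3, 62.6, 173.6]]
side 315 gate line 6.625824 [483.23895    -5.8803267]
side paddle z 78 [[490.0, 42.7, 169.1], [509.4, 55.4, 172.1], [530.4, 63.0, 175.4]]
17.22 [515.92  47.59 301.64] [-0.59  0.67  0.87] [ 0.02  -0.002 -0.001] 0.0154
```

View pics/wrist6.png

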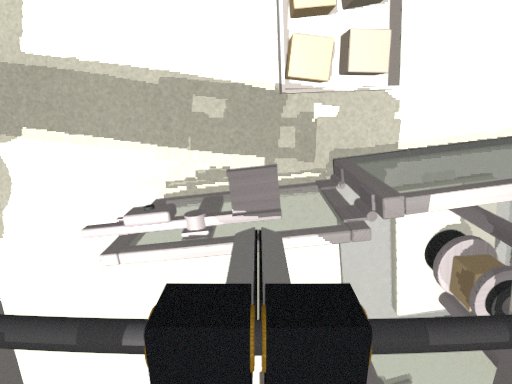

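View pics/side6.png

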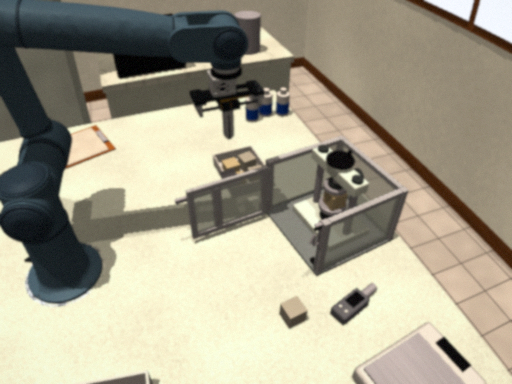

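The gate now stands at about 1.60 rad (frame line 6.2° from the wrist depth, expected 6.3°). The paddle is back at 172 mm, so the bar is down, and the arm is clear. I'm handing in.

```bash
python3 -c "
from workcell import *
print(job_done())"; python3 s.py
```

```text
the job is handed in; nothing more can be done
None
the job is handed in; nothing more can be done
```

The gate is open against its stop, the latch bar has dropped back down, and I handed the job in at about 17 s of the 48 s allowed.

- **Latch:** I pressed the paddle in steps of mostly 0.5 mm. The rubber was felt after about 8.5 mm of travel, with force rising from about 2 N to a peak reading of 6.2 N, well under the 15 N limit. I then backed off slightly and pulled the gate.
- **Swing:** I drew the gate round its hinge arc with the closed fingertip between the paddle's rims. At the stop the sideways force rose to about 6 N with almost no further movement. I eased off there and raised the tip slowly so the bar dropped.
- **Last checks:**
  - **Gate angle:** the wrist camera gives 1.60 rad. The other two cameras agree with that to about 0.01 rad.
  - **Latch bar:** the paddle's top face is back at 172 to 173 mm, so the bar is on its rest.
  - **Clearance:** the arm is about 95 mm above the gate and touching nothing.
  - **Other objects:** the cubes, tray and tester look undisturbed in the last pictures. I judged that by eye and did not measure it.
- **Odd reading:** one brief force reading of about 5 N came up partway through the swing. It was gone once the arm settled, so I took it as the motion stopping.

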